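# Check two sample-bottle caps on the thread gauge

## Robot

A 6-joint arm with a two-finger parallel gripper is mounted at the origin on the work surface. World frame = base frame: x ahead of the robot, y to its left, z up, the work surface at z = 0. Lengths are in m, angles in degrees, forces in N, time in s.
With the tool pointing down it reaches from about 0.35 to 0.875 m from the base axis. Payload 4.2 kg.
Tool frame: the origin (TCP) lies on the front face of the gripper's body, between the roots of the fingers; the fingertips stand 70 mm ahead of it and the grasp point (between the pads) lies 51 mm ahead of it (r.nose_length is the distance from the TCP to the fingertips, in m); z points along the fingers, y is the direction in which the jaws open and shut (so a half turn about z gives the same grasp; the last joint's range is limited). The gripper opens to 87 mm and grips with 3 to 60 N. Pads are 19 mm wide; open, the fingers measure 117 mm over their backs; the gripper's body (75 mm by 190 mm) begins 51 mm behind the grasp point.
Start: joints at [82.999, 22.042, 0.453, 0, -68.411, -14.817], TCP at [0.232, 0.58, 0.292] pointing down, gripper open.
Joint ranges: [-179.83, 179.83], [-69.29, 118.12], [-61.27, 80.66], [-181.25, 117.63], [-171.15, -9.14], [-177.46, 177.46]. Speed limits (degrees/s): [159.86, 159.86, 180, 180, 180, 180].

## Interface

Orientations are given as a 3x3 rotation matrix whose columns are the frame's x, y, z axes.
In Python, from station import telemetry, capture, order, r gives the robot as it stands.
- The arm moves only by the tool drive_tool, never from a script. Its argument "series" is a list of rows, each a list of 4 numbers: the shift along the tool's x, y, z as a fraction of full scale, then the turn about the tool's z as a fraction of full scale. In form: [[dx, dy, dz, turn], ...]. A call has 1 to 10 rows; each row is the pose to reach, as a shift and turn from the pose commanded when the call began, along the tool's axes at that moment; what a row does not reach only later rows make up. Full scale, the value 1, is 0.12 m for a shift and 2 rad for a turn. A row lasts 1/8 s, in which the tool goes at most 62.5 mm and 10.7 degrees, less where a joint would pass 70% of its speed; a pose out of reach is approached as far as the arm can. A call with a number of a shift or a turn outside -1 to 1 is refused whole. A call with a gripper value outside its range is refused whole. "fingers" is the finger opening in mm, from 0 to 87, set as the call begins (left out, the last holds). The fingers move at their own pace and stop on an object; the grip force is fixed at half the most. Time passes only in rows, so rows that repeat a pose let the fingers close. It gives the time, the measured TCP pose, the force and the opening at its end, in the units of the state.
- telemetry.sense(): the state, without advancing time (a new reading comes with each control period).
- capture(name): name is "scene" or "top" or "wrist"; returns a dict with "color" (480x640x3 uint8, blue, green, red), "fx", "fy", "cx", "cy" (pixels), "eye" and "attitude" of the camera in the world; the wrist camera has in their place "mount" (4x4, takes a point from camera to tool coordinates, whose origin is the TCP and whose axes are the flange's). Camera axes: x right, y up, looking along -z (the intrinsics and any distortion apply to the point x, -y, -z); pixel columns grow to the right and rows downward; lengths in m; the calibration is good to about 2 mm. A picture is of the moment at which its call begins: read the wrist's pose just before it. There is no depth.
- order.finish_job(): hands the job in, once; it reports no verdict.
The state is a dict: "time_s": time; "joints": joint angles; "joint_velocities": joint speeds; "effort": joint torques, N m; "tcp_pos": TCP position; "ee_rot": TCP orientation; "wrist_force": force on the tool from outside, world axes, zero at the start; "moment": the same for the moment, N m; "gripper_width": opening from 0.0 (shut) to 1.0 (fully open).
Only numpy, scipy, OpenCV 4.12 (cv2) and the standard library are available. Lean on these libraries where they do the work, as an engineer would, in place of code of your own. Each camera call takes 0.05 s, during which the arm holds its last target. There are 200 camera calls.

## Task

Check the two caps standing on the thread gauge: turn each one clockwise as far as it goes. Leave the cap that turns fully home screwed down on the gauge; take the one that stops short off and set it down upright in the metal tray.

Things in the scene. Friction and masses are not known exactly. Their poses are not given: they have to be found in the camera images.
- cap_1: white plastic screw cap, 60 g: ribbed skirt 52 mm across, 33 mm high, topped by an upright grip bar 44 x 12 mm, 25 mm high. Origin: on the axis at the lower rim; z up, x along the bar. Starts on either post of the gauge, rim 5 mm above the seat, bar 0.06-0.16 rad clockwise of gauge x. One of the two caps, alike to look at, has a bad thread; only turning shows which.
- cap_2: white plastic screw cap, 60 g: ribbed skirt 52 mm across, 33 mm high, topped by an upright grip bar 44 x 12 mm, 25 mm high. Origin: on the axis at the lower rim; z up, x along the bar. Starts on either post of the gauge, rim 5 mm above the seat, bar 0.06-0.16 rad clockwise of gauge x. One of the two caps, alike to look at, has a bad thread; only turning shows which.
- gauge: fixed grey plate 90 (x) x 200 (y) x 15 mm with two upright threaded metal posts, 40 mm across, 44 mm high, at x 0, y +60 and -60 mm. Origin: centre of underside, z up. A cap fully home rests 18 mm above it. Turned clockwise (from above) of gauge x, a sound cap stays level to 0.5 rad, sinks 5 mm by 1.1, stops at 1.4 rad; a bad one stops at 0.5 rad, still high, and lifts straight off.
- tray: square metal reject tray that stays put, 120 x 120 mm, open on top, walls 20 mm high and 3 mm thick, floor 3 mm thick, empty. Origin: centre of its underside, x and y along its sides, z up.
There are look-alikes about, which are no part of the job. What is shaped like the cap_2 but pink is not meant. What is shaped like the cap_1 but pink is not meant.

How it is judged:
By the outcome, as a careful person would: the job done as asked, in the order asked, and still so for the second after the job is handed in, with the robot touching nothing.
It also fails if it takes over 58 s, if anything falls off the work surface, if the arm or the gripper's body presses on something with over 40 N, if the wrist force passes 120 N, or if a joint passes its speed limit or range.

## Working session

There is one attempt and no reset: what is moved stays moved. The work goes in short steps, Python scripts to look and compute and a tool call to move; the robot and the scene stay as the last step left them, time stands still between calls to the robot, and variables do not carry over. Pictures are saved under pics/ and viewed, about 8 in all and at most 12, crops included, and the job is handed in when it is done.

Besides the shell and the picture viewer there is one more tool, called after "Emit:" in YAML: its name, and indented under it one key for each argument. drive_tool: Moves the arm, as the interface text tells. Shift numbers are shares of 0.12 m and turn numbers shares of 2 rad, none past 1 either way. Its arguments: {"type":"object","properties":{"series":{"type":"array","items":{"type":"array","items":{"type":"number","minimum":-1,"maximum":1}}},"fingers":{"type":"number"}},"required":["series"]}

```bash
mkdir -p pics
python3 - <<'E'
from station import telemetry, capture, order, r
import cv2,numpy as np
s=telemetry.sense();print(s['time_s'],s['tcp_pos'],np.round(s['ee_rot'],3).tolist(),s['gripper_width'],s['wrist_force'])
for n in("top","scene"):
    c=capture(n);cv2.imwrite(f"pics/{n}1.png",c["color"]);print({k:(np.round(v,4).tolist()) for k,v in c.items() if k!="color"})
E
```

```text
0.0 [0.23209187 0.57983703 0.29118503] [[0.928, -0.372, -0.001], [-0.372, -0.928, -0.002], [0.0, 0.002, -1.0]] 0.9995987433597442 [-0.12118551 -0.05066633 -2.43874271]
{'fx': 520.8908, 'fy': 520.8908, 'cx': 314.3357, 'cy': 244.403, 'eye': [0.3482, 0.0001, 0.9552], 'attitude': [[-0.0107, 0.9852, -0.1708], [-0.9995, -0.0056, 0.0302], [0.0288, 0.1711, 0.9848]]}
{'fx': 480.3852, 'fy': 480.3852, 'cx': 320.9202, 'cy': 230.6904, 'eye': [0.9479, -0.2381, 0.594], 'attitude': [[0.4211, -0.6505, 0.6321], [0.9069, 0.3138, -0.2812], [-0.0154, 0.6916, 0.7221]]}
```

View pics/top1.png

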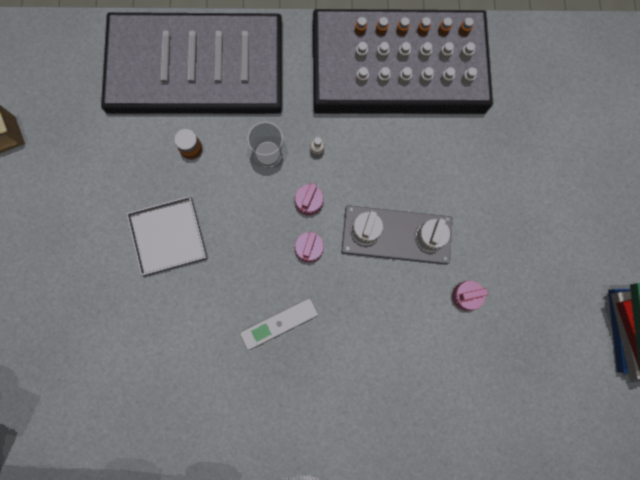

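View pics/scene1.png

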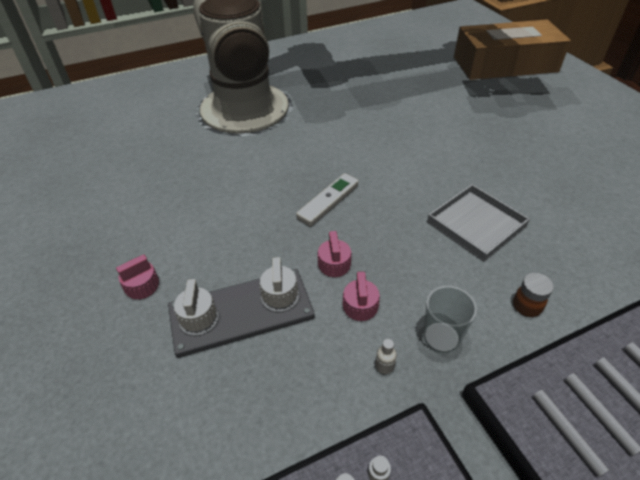

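The top view shows the gauge at about (398,234), with white caps at (368,227) and (435,235) and the tray at (167,236). The pink look-alikes stand next to the gauge, at (309,247) and (470,295). I'll enlarge the gauge.

```bash
cat > h.py <<'E'
from station import telemetry, capture, order, r
import cv2,numpy as np
def ray(c,uv,z,R=None,e=None):
    R=np.array(c["attitude"]) if R is None else R; e=np.array(c["eye"]) if e is None else e
    d=R@np.array([(uv[0]-c["cx"])/c["fx"],-(uv[1]-c["cy"])/c["fy"],-1]); return e+d*(z-e[2])/d[2]
E
python3 - <<'E'
from h import *
c=capture("top")
im=c["color"]
cv2.imwrite("pics/g2.png",cv2.resize(im[190:280,335:465],None,fx=6,fy=6,interpolation=cv2.INTER_CUBIC))
for n,uv,z in [("c1top",(371,223),.078),("c2top",(437,232),.078),("gA",(347,207),.015),("gB",(452,215),.015),("gC",(449,263),.015),("gD",(343,254),.015),
 ("t",(129,211),.02),("t",(190,199),.02),("t",(206,262),.02),("t",(143,274),.02)]: print(n,ray(c,uv,z).round(4))
E
```

```text
c1top [ 0.5373 -0.1251  0.078 ]
c2top [ 0.5209 -0.2392  0.078 ]
gA [ 0.5815 -0.0902  0.015 ]
gB [ 0.5655 -0.2862  0.015 ]
gC [ 0.4752 -0.2756  0.015 ]
gD [ 0.4931 -0.081   0.015 ]
t [0.5741 0.3091 0.02  ]
t [0.5964 0.1992 0.02  ]
t [0.4793 0.1671 0.02  ]
t [0.4584 0.2785 0.02  ]
```

View pics/g2.png

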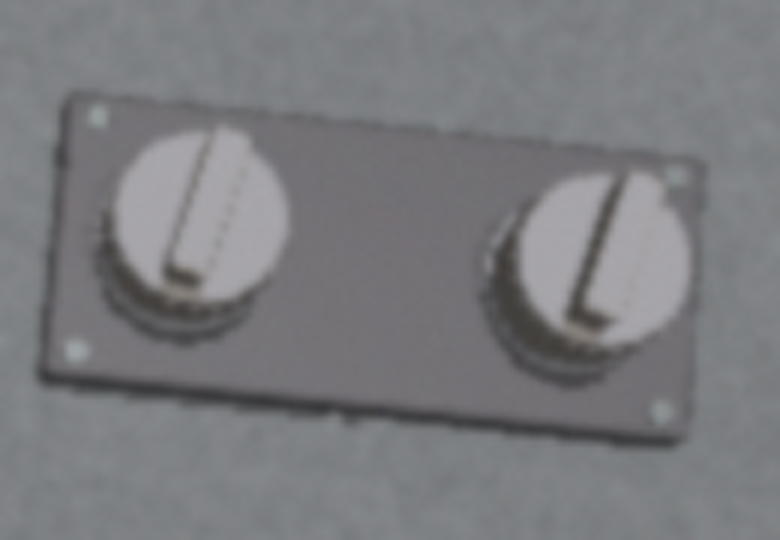

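Run:
```python
from h import *
c=capture("top"); f=lambda u,v,z: ray(c,(335+(u+.5)/6-.5,190+(v+.5)/6-.5),z)
P=[f(*p,.015) for p in[(68,93),(705,158),(690,440),(43,375)]]
g=np.mean(P,0);d=(P[0]+P[3]-P[1]-P[2]);yaw=np.arctan2(-d[0],d[1])
print("gauge",g.round(4),yaw)
print("size",np.linalg.norm(P[0]-P[1]),np.linalg.norm(P[0]-P[3]))
for s in(1,-1):print("post",(g[:2]+s*.06*np.array([-np.sin(yaw),np.cos(yaw)])).round(4))
print("disc",f(202,217,.056).round(4),f(605,260,.056).round(4))
for a,b in[((235,131),(188,280)),((648,178),(595,315))]:
    A,B=f(*a,.081),f(*b,.081);print("bar",((A+B)/2).round(4),np.arctan2(*(A-B)[1::-1]),np.linalg.norm(A-B))
w=capture("wrist");print(np.round(w["mount"],4).tolist(),w["fx"],w["cx"],w["cy"])
T=np.mean([ray(c,p,.02) for p in[(129,211),(190,199),(206,262),(143,274)]],0);print("tray",T)
s=telemetry.sense();R=np.array(s['ee_rot']);print("tool->",s['tcp_pos'],np.arctan2(R[1,0],R[0,0]))
```

```text
gauge [ 0.5302 -0.1825  0.015 ] -0.1076582319215352
size 0.1991546438186011 0.08897711511093755
post [ 0.5367 -0.1228]
post [ 0.5238 -0.2421]
disc [ 0.5371 -0.1232  0.056 ] [ 0.5236 -0.2423  0.056 ]
bar [ 0.5353 -0.1226  0.081 ] -0.3270542007450259 0.046060705990113165
bar [ 0.5227 -0.2405  0.081 ] -0.4101533290220135 0.043675971984183236
[[-0.0002, 0.9654, 0.2609, 0.0709], [1.0, 0.0002, 0.0001, 0.0001], [0.0001, 0.2609, -0.9654, -0.0921], [0.0, 0.0, 0.0, 1.0]] 336.72514842850154 323.3832458762205 234.60183034508597
tray [0.52706142 0.23846442 0.02      ]
tool-> [0.23220655 0.58004079 0.29173398] -0.38090665396359813
```

Emit:
drive_tool:
  series:
    - [1,1,0,0]
    - [1,1,0,0]
    - [1,1,0,0]

```text
time_s: 0.62
tcp_pos: [0.2995, 0.4219, 0.2922]
ee_rot: [[0.928, -0.372, -0.0], [-0.372, -0.928, -0.0], [-0.0, 0.0, -1.0]]
wrist_force: [0.6, 1.1, 0.1]
gripper_width: 1.001
```

Emit:
drive_tool:
  series:
    - [1,1,0,0]
    - [1,1,0,0]
    - [1,1,0,0]

```text
time_s: 1.0
tcp_pos: [0.3662, 0.2659, 0.2924]
ee_rot: [[0.928, -0.372, 0.0], [-0.372, -0.928, 0.0], [0.0, -0.0, -1.0]]
wrist_force: [1.4, 0.7, 0.0]
gripper_width: 0.999
```

Emit:
drive_tool:
  series:
    - [1,1,0,0]
    - [1,1,0,0]
    - [1,1,0,0]

```text
time_s: 1.38
tcp_pos: [0.433, 0.11, 0.2925]
ee_rot: [[0.928, -0.373, 0.0], [-0.373, -0.928, 0.0], [0.0, -0.0, -1.0]]
wrist_force: [0.1, 0.1, -0.3]
gripper_width: 0.998
```

Emit:
drive_tool:
  series:
    - [1,1,0,0]
    - [1,1,0,0]
    - [1,1,0,0]

```text
time_s: 1.75
tcp_pos: [0.5, -0.0461, 0.2923]
ee_rot: [[0.928, -0.373, 0.0], [-0.373, -0.928, -0.0], [0.0, -0.0, -1.0]]
wrist_force: [-0.1, 1.0, 0.7]
gripper_width: 0.998
```

Emit:
drive_tool:
  series:
    - [0.53,0.49,0.5,-0.075]
    - [0.53,0.49,0.5,-0.075]
    - [0.53,0.49,0.5,-0.075]
    - [0.53,0.49,0.5,-0.075]

```text
time_s: 2.25
tcp_pos: [0.5367, -0.1219, 0.2326]
ee_rot: [[0.973, -0.229, 0.0], [-0.229, -0.973, -0.0], [0.0, 0.0, -1.0]]
wrist_force: [-1.1, 0.5, 0.7]
gripper_width: 1.001
```

```bash
cat >> h.py <<'E'
def wcam():
    s=telemetry.sense();w=capture("wrist");M=np.array(w["mount"]);R=np.array(s["ee_rot"])
    return w,R@M[:3,:3],R@M[:3,3]+np.array(s["tcp_pos"])
def proj(w,R,e,p):
    q=R.T@(np.array(p)-e);return w["cx"]-w["fx"]*q[0]/q[2],w["cy"]+w["fy"]*q[1]/q[2]
E
python3 - <<'E'
from h import *
w,R,e=wcam();np.savez("w1.npz",R=R,e=e)
print([k for k in w]); print(proj(w,R,e,[.537,-.123,.081]))
cv2.imwrite("pics/w1.png",w["color"])
E
```

```text
['color', 'fx', 'fy', 'cx', 'cy', 'mount']
(np.float64(324.68716766637976), np.float64(240.4556640822157))
```

View pics/w1.png

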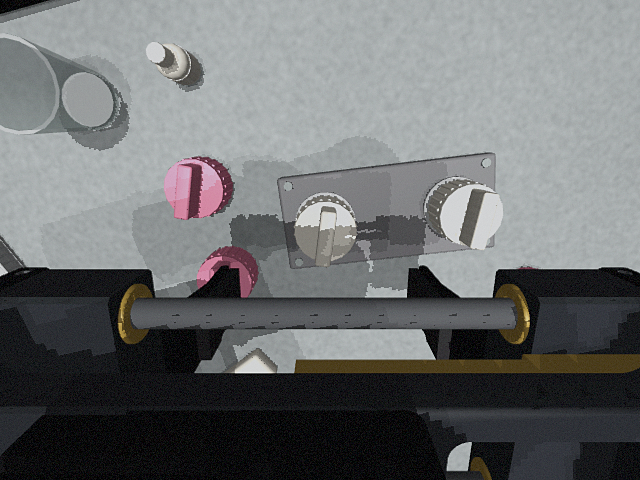

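The wrist view shows the left cap's bar at (325,235), where the projection put it, and the right cap at (472,215). I'll enlarge both for the bar angles.

Run:
```python
import cv2
im=cv2.imread("pics/w1.png")[150:280,275:510]
cv2.imwrite("pics/w1c.png",cv2.resize(im,None,fx=3.4,fy=3.4,interpolation=cv2.INTER_CUBIC))
```

```text
(no output)
```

View pics/w1c.png

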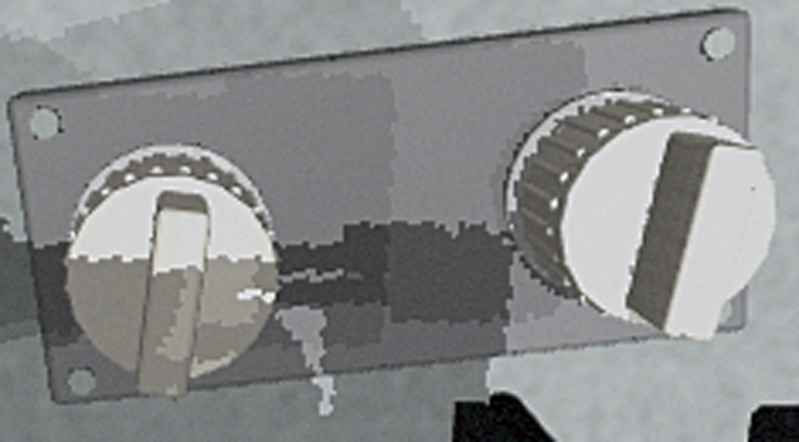

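Run:
```python
from h import *
d=np.load("w1.npz");R,e=d["R"],d["e"];w=capture("wrist")
f=lambda u,v,z:ray(w,(275+(u+.5)/3.4-.5,150+(v+.5)/3.4-.5),z,R,e)
for q in([(158,210),(208,213),(138,392),(186,397)],[(714,145),(760,150),(668,330),(714,340)]):
    P=[f(*p,.081) for p in q];v=P[0]+P[1]-P[2]-P[3]
    print(np.mean(P,0).round(4),np.arctan2(v[1],v[0]),np.linalg.norm(v)/2)
C=[f(*p,.015) for p in [(10,97),(748,10),(746,328),(55,402)]];g=np.mean(C,0);v=C[0]+C[3]-C[1]-C[2];y=np.arctan2(-v[0],v[1]);print(g,y)
for s in(1,-1):print(g[:2]+s*.06*np.array([-np.sin(y),np.cos(y)]))
print(telemetry.sense()["tcp_pos"],telemetry.sense()["time_s"])
```

```text
[ 0.5377 -0.1237  0.081 ] -0.33949092002893283 0.04233724243690054
[ 0.5243 -0.2418  0.081 ] -0.34524188972329867 0.04216455171281409
[ 0.53083152 -0.1830849   0.015     ] -0.11657019113203979
[ 0.5378099 -0.1234921]
[ 0.52385313 -0.2426777 ]
[ 0.53684886 -0.12121671  0.23341059] 2.35
```

Emit:
drive_tool:
  series:
    - [0.012,0.012,0.4,0.045]
    - [0.012,0.012,0.7,0.045]
    - [0.012,0.012,0.847,0.045]
    - [0.012,0.012,0.847,0.045]
    - [0.012,0.012,0.847,0.045]
  fingers: 40

```text
time_s: 2.98
tcp_pos: [0.5386, -0.1232, 0.1322]
ee_rot: [[0.949, -0.314, 0.003], [-0.314, -0.949, -0.0], [0.003, -0.001, -1.0]]
wrist_force: [0.6, -0.8, -0.4]
gripper_width: 0.522
```

Emit:
drive_tool:
  series:
    - [0,0,0,0]
    - [0,0,0,0]
    - [0,0,0,0]
    - [0,0,0,0]
    - [0,0,0,0]
  fingers: 0

```text
time_s: 3.6
tcp_pos: [0.5378, -0.1238, 0.1308]
ee_rot: [[0.949, -0.315, 0.0], [-0.315, -0.949, -0.0], [0.0, 0.0, -1.0]]
wrist_force: [0.1, -0.4, 2.2]
gripper_width: 0.134
```

Run:
```python
from h import *
s=telemetry.sense();R=np.array(s["ee_rot"]);print(s["tcp_pos"],np.arctan2(R[1,0],R[0,0]),s["gripper_width"]*87,s["wrist_force"],s["moment"],s["joints"])
```

```text
[ 0.53780715 -0.12382131  0.1308109 ] -0.32081295054101117 11.674805158309947 [ 0.07291084 -0.41395733  2.22461579] [0.09122372 0.14677757 0.01483891] [ 3.86875890e+00  2.48572850e+01 -2.15732725e+01  9.02156808e-03
 -4.35623413e+01  6.77434759e+01]
```

Emit:
drive_tool:
  series:
    - [0,0,0,0.05]
    - [0,0,0,0.1]
    - [0,0,0,0.14]
    - [0,0,0.002,0.17]
    - [0,0,0.004,0.19]
    - [0,0,0.006,0.21]
    - [0,0,0.006,0.21]

```text
time_s: 4.47
tcp_pos: [0.5381, -0.1239, 0.1307]
ee_rot: [[0.74, -0.672, 0.001], [-0.672, -0.74, -0.001], [0.001, 0.0, -1.0]]
wrist_force: [-1.1, -0.3, 5.7]
gripper_width: 0.147
```

```bash
cat > st.py <<'E'
from h import *
s=telemetry.sense();R=np.array(s["ee_rot"]);print(s["time_s"],s["tcp_pos"].round(4),np.arctan2(R[1,0],R[0,0]).round(4),s["gripper_width"]*87,s["wrist_force"].round(2),s["moment"].round(3),s["joints"].round(1))
E
python3 st.py
```

```text
4.475 [ 0.5381 -0.1239  0.1307] -0.7372 12.817885952972082 [-1.1  -0.35  5.73] [-0.214  0.393  0.793] [  3.9  24.9 -21.6   0.1 -43.5  43.8]
```

Emit:
drive_tool:
  series:
    - [0,0,0.004,0.03]
    - [0,0,0.008,0.06]
    - [0,0,0.008,0.06]

```text
time_s: 4.85
tcp_pos: [0.5386, -0.1242, 0.1305]
ee_rot: [[0.655, -0.756, 0.002], [-0.756, -0.655, -0.002], [0.003, -0.0, -1.0]]
wrist_force: [-2.0, -1.5, 9.5]
gripper_width: 0.166
```

```bash
python3 st.py
python3 - <<'E'
from h import *
w,R,e=wcam();cv2.imwrite("pics/w2.png",w["color"][130:430,170:570])
E
```

```text
4.85 [ 0.5386 -0.1242  0.1305] -0.8566 14.477440720095826 [-2.03 -1.54  9.48] [-0.492  0.463  0.913] [  3.9  24.9 -21.6   0.2 -43.4  36.9]
```

View pics/w2.png

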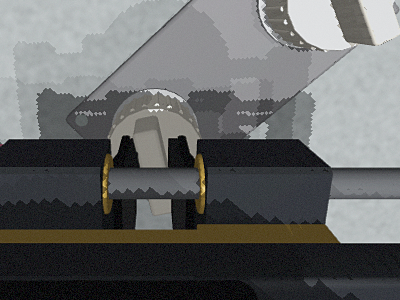

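The bar sits skewed between the pads and the opening has widened, so the left cap stopped at about 0.5 rad. It looks like the bad one. I'll release it where it is and check the other cap before taking anything off.

Emit:
drive_tool:
  series:
    - [0,0,0,0]
    - [0,0,0,0]
    - [0,0,-0.2,0]
    - [0,0,-0.375,0]
    - [0,0,-0.375,0]
  fingers: 40

```text
time_s: 5.52
tcp_pos: [0.5384, -0.1236, 0.1748]
ee_rot: [[0.651, -0.759, 0.003], [-0.759, -0.651, 0.0], [0.002, -0.003, -1.0]]
wrist_force: [-0.3, -0.6, 0.5]
gripper_width: 0.454
```

Emit:
drive_tool:
  series:
    - [0.676,0.733,0,-0.09]
    - [0.676,0.733,0,-0.17]
    - [0.676,0.733,0,-0.26]
    - [0.676,0.733,0,-0.26]
    - [0.676,0.733,0,-0.26]

```text
time_s: 6.15
tcp_pos: [0.5237, -0.242, 0.1731]
ee_rot: [[0.942, -0.336, -0.001], [-0.336, -0.942, 0.001], [-0.001, -0.0, -1.0]]
wrist_force: [0.1, 0.2, -0.3]
gripper_width: 0.462
```

```bash
python3 st.py
python3 - <<'E'
from h import *
w,R,e=wcam();cv2.imwrite("pics/w3.png",w["color"][100:400,70:570]);np.savez("w3.npz",R=R,e=e)
E
```

```text
6.15 [ 0.5237 -0.242   0.1731] -0.343 40.21547873149282 [ 0.09  0.15 -0.33] [-0.017  0.016 -0.024] [ -8.7  23.9 -15.5  -0.  -50.8  79.1]
```

View pics/w3.png

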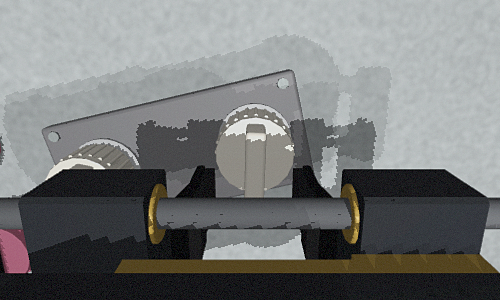

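The right cap's bar at (255,160) sits centred between the fingers and lined up with them. Next I descend and grip it.

Emit:
drive_tool:
  series:
    - [0,0,0.2,0]
    - [0,0,0.36,0]
    - [0,0,0.36,0]
    - [0,0,0.36,0]

```text
time_s: 6.7
tcp_pos: [0.5246, -0.2423, 0.1314]
ee_rot: [[0.943, -0.334, 0.001], [-0.334, -0.943, -0.0], [0.001, 0.0, -1.0]]
wrist_force: [-0.7, -1.2, 0.4]
gripper_width: 0.461
```

Emit:
drive_tool:
  series:
    - [0,0,0,0]
    - [0,0,0,0]
    - [0,0,0,0]
    - [0,0,0,0]
    - [0,0,0,0]
  fingers: 0

```text
time_s: 7.32
tcp_pos: [0.524, -0.2427, 0.131]
ee_rot: [[0.942, -0.334, 0.0], [-0.334, -0.942, -0.0], [0.0, 0.0, -1.0]]
wrist_force: [-0.0, 0.2, 0.8]
gripper_width: 0.14
```

Emit:
drive_tool:
  series:
    - [0,0,0,0.05]
    - [0,0,0,0.1]
    - [0,0,0,0.14]
    - [0,0,0.004,0.17]
    - [0,0,0.01,0.2]
    - [0,0,0.014,0.22]
    - [0,0,0.014,0.22]

```text
time_s: 8.2
tcp_pos: [0.5239, -0.2427, 0.1291]
ee_rot: [[0.711, -0.704, 0.0], [-0.704, -0.711, -0.0], [0.0, 0.0, -1.0]]
wrist_force: [-0.0, 0.8, 0.6]
gripper_width: 0.135
```

```bash
python3 st.py
```

```text
8.2 [ 0.5239 -0.2427  0.1291] -0.7803 11.77399755725555 [-0.    0.82  0.56] [-0.059  0.017 -0.04 ] [ -8.8  27.  -18.    0.  -45.   54.1]
```

Emit:
drive_tool:
  series:
    - [0,0,0.006,0.05]
    - [0,0,0.013,0.1]
    - [0,0,0.019,0.15]
    - [0,0,0.025,0.2]
    - [0,0,0.028,0.25]
    - [0,0,0.028,0.3]
    - [0,0,0.028,0.34]
    - [0,0,0.028,0.37]
    - [0,0,0.028,0.37]

```text
time_s: 9.32
tcp_pos: [0.5239, -0.2429, 0.126]
ee_rot: [[0.051, -0.999, 0.0], [-0.999, -0.051, -0.0], [0.0, -0.0, -1.0]]
wrist_force: [-1.5, -1.0, 1.5]
gripper_width: 0.136
```

```bash
python3 st.py
```

```text
9.325 [ 0.5239 -0.2429  0.126 ] -1.5194 11.799013795923978 [-1.54 -0.95  1.5 ] [-0.391  0.197  0.029] [ -8.8  27.2 -18.1   0.  -44.6  11.7]
```

Rel. 1.41 with no stop torque yet, so I'll turn further until the stop shows.

Emit:
drive_tool:
  series:
    - [0,0,0,0.02]
    - [0,0,0,0.04]
    - [0,0,0,0.06]
    - [0,0,0,0.06]

```text
time_s: 9.82
tcp_pos: [0.5238, -0.2428, 0.126]
ee_rot: [[-0.066, -0.998, -0.001], [-0.998, 0.066, -0.001], [0.001, 0.001, -1.0]]
wrist_force: [-1.1, -1.6, 2.3]
gripper_width: 0.14
```

```bash
python3 st.py
```

```text
9.825 [ 0.5238 -0.2428  0.126 ] -1.6369 12.195925198802264 [-1.07 -1.62  2.33] [-0.381  0.477  0.679] [ -8.8  27.2 -18.2   0.1 -44.6   4.9]
```

The stop torque is 0.68 N m near 1.5 rad, with the cap sunk 5 mm, so the right cap is home. I'll release it and return to the left cap.

Emit:
drive_tool:
  series:
    - [0,0,0,0]
    - [0,0,0,0]
    - [0,0,0,0]
    - [0,0,-0.2,0]
    - [0,0,-0.4,0]
    - [0,0,-0.4,0]
  fingers: 40

```text
time_s: 10.58
tcp_pos: [0.525, -0.2428, 0.1755]
ee_rot: [[-0.07, -0.998, 0.004], [-0.998, 0.07, -0.001], [0.001, -0.005, -1.0]]
wrist_force: [-0.2, -0.6, 0.2]
gripper_width: 0.456
```

Emit:
drive_tool:
  series:
    - [-0.997,-0.046,0,-0.09]
    - [-0.997,-0.046,0,-0.18]
    - [-0.997,-0.046,0,-0.27]
    - [-0.997,-0.046,0,-0.36]
    - [-0.997,-0.046,0,-0.45]
    - [-0.997,-0.046,0,-0.515]
    - [-0.997,-0.046,0,-0.515]

```text
time_s: 11.45
tcp_pos: [0.5373, -0.1235, 0.1726]
ee_rot: [[0.818, -0.575, -0.002], [-0.575, -0.818, 0.0], [-0.002, 0.001, -1.0]]
wrist_force: [0.4, 0.3, 0.1]
gripper_width: 0.46
```

```bash
python3 st.py
python3 - <<'E'
from h import *
w,R,e=wcam();np.savez("w4.npz",R=R,e=e)
cv2.imwrite("pics/w4.png",w["color"][60:400,70:620])
E
```

```text
11.45 [ 0.5373 -0.1235  0.1726] -0.6127 39.994670281240005 [0.43 0.35 0.11] [ 0.023  0.052 -0.019] [  3.9  21.7 -19.1  -0.  -49.2  51. ]
```

View pics/w4.png

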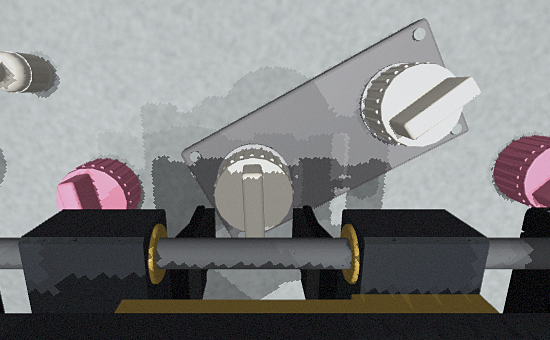

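The left bar at (253,195) lines up with the jaws at yaw −0.61, which is 0.5 rad clockwise of the gauge, so it's confirmed bad. The right bar is turned fully round. Now I grip the left cap and lift it straight up.

Emit:
drive_tool:
  series:
    - [0,0,0.2,0]
    - [0,0,0.354,0]
    - [0,0,0.354,0]
    - [0,0,0.354,0]

```text
time_s: 12.0
tcp_pos: [0.5382, -0.1237, 0.1316]
ee_rot: [[0.819, -0.574, 0.001], [-0.574, -0.819, -0.0], [0.001, -0.0, -1.0]]
wrist_force: [0.6, 0.2, -0.2]
gripper_width: 0.459
```

Emit:
drive_tool:
  series:
    - [0,0,0,0]
    - [0,0,0,0]
    - [0,0,0,0]
    - [0,0,0,0]
    - [0,0,0,0]
  fingers: 0

```text
time_s: 12.62
tcp_pos: [0.5378, -0.1237, 0.1314]
ee_rot: [[0.819, -0.573, 0.0], [-0.573, -0.819, -0.0], [0.0, 0.0, -1.0]]
wrist_force: [-0.2, -0.8, 1.6]
gripper_width: 0.137
```

Emit:
drive_tool:
  series:
    - [0,0,-0.05,0]
    - [0,0,-0.12,0]
    - [0,0,-0.25,0]
    - [0,0,-0.4,0]
    - [0,0,-0.6,0]
    - [0,0,-0.8,0]
    - [0,0,-0.8,0]

```text
time_s: 13.5
tcp_pos: [0.5389, -0.1236, 0.2302]
ee_rot: [[0.819, -0.573, 0.006], [-0.573, -0.819, 0.0], [0.005, -0.004, -1.0]]
wrist_force: [0.0, -0.8, -1.0]
gripper_width: 0.135
```

```bash
python3 st.py
python3 - <<'E'
from h import *
w,R,e=wcam();cv2.imwrite("pics/w5.png",w["color"][60:400,70:620])
E
```

```text
13.5 [ 0.5389 -0.1236  0.2302] -0.6106 11.710747273676466 [ 0.04 -0.77 -0.99] [0.046 0.014 0.015] [  3.9  18.  -15.2   0.  -56.5  51.1]
```

View pics/w5.png

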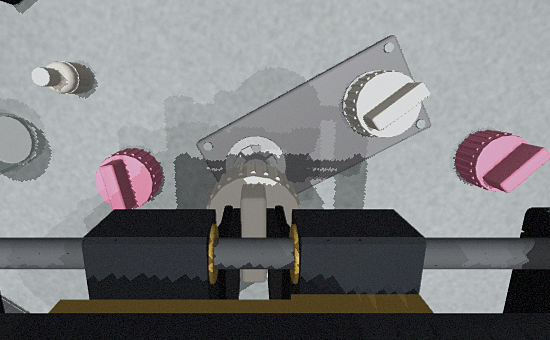

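The cap is held and its post is bare. Carrying it to the tray.

Emit:
drive_tool:
  series:
    - [-0.2,-0.27,0,0]
    - [-0.4,-0.54,0,0]
    - [-0.6,-0.806,0,0]

```text
time_s: 13.92
tcp_pos: [0.5334, -0.0022, 0.2261]
ee_rot: [[0.819, -0.574, -0.002], [-0.574, -0.819, -0.0], [-0.002, 0.002, -1.0]]
wrist_force: [-0.0, -0.1, -1.2]
gripper_width: 0.139
```

Emit:
drive_tool:
  series:
    - [-0.2,-0.27,0,0]
    - [-0.4,-0.54,0,0]
    - [-0.6,-0.806,0,0]

```text
time_s: 14.3
tcp_pos: [0.5299, 0.1185, 0.2261]
ee_rot: [[0.819, -0.574, -0.002], [-0.574, -0.819, -0.001], [-0.001, 0.002, -1.0]]
wrist_force: [0.2, 0.8, -0.5]
gripper_width: 0.138
```

Emit:
drive_tool:
  series:
    - [-0.2,-0.27,0,0]
    - [-0.4,-0.54,0,0]
    - [-0.6,-0.806,0,0]
    - [-0.6,-0.806,0,0]

```text
time_s: 14.8
tcp_pos: [0.5266, 0.24, 0.2258]
ee_rot: [[0.821, -0.571, -0.002], [-0.571, -0.821, -0.001], [-0.001, 0.002, -1.0]]
wrist_force: [-0.8, -0.5, -1.4]
gripper_width: 0.136
```

```bash
python3 st.py
python3 - <<'E'
from h import *
w,R,e=wcam();cv2.imwrite("pics/w6.png",w["color"])
c=capture("top")
E
```

```text
14.8 [0.5266 0.24   0.2258] -0.6077 11.820877980650065 [-0.79 -0.54 -1.44] [-0.043 -0.005  0.018] [ 40.5  20.8 -11.6  -0.  -57.7  14.7]
```

View pics/w6.png

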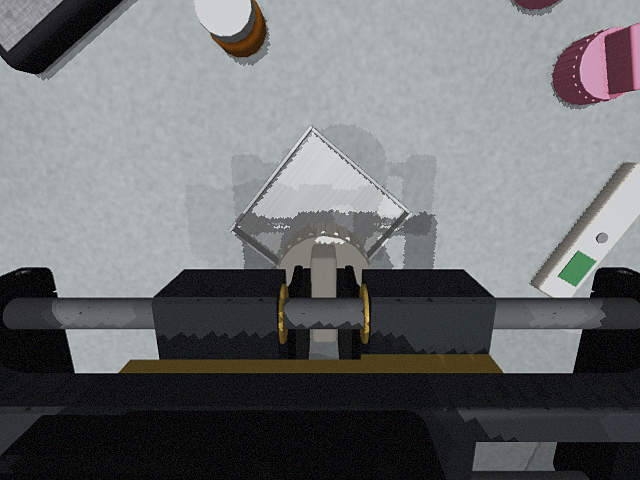

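The tray corners at (234,231), (409,212) and (311,127) are centred under the held cap. Lowering it.

Emit:
drive_tool:
  series:
    - [0,0,0.25,0]
    - [0,0,0.5,0]
    - [0,0,0.7,0]
    - [0,0,0.82,0]
    - [0,0,0.9,0]
    - [0,0,0.93,0]
    - [0,0,0.945,0]
    - [0,0,0.945,0]

```text
time_s: 15.9
tcp_pos: [0.5274, 0.2381, 0.1143]
ee_rot: [[0.819, -0.573, 0.001], [-0.573, -0.819, 0.001], [0.0, -0.001, -1.0]]
wrist_force: [0.5, 0.5, -1.5]
gripper_width: 0.136
```

Emit:
drive_tool:
  series:
    - [0,0,0.006,0]
    - [0,0,0.012,0]
    - [0,0,0.016,0]
    - [0,0,0.016,0]

```text
time_s: 16.4
tcp_pos: [0.5272, 0.2379, 0.1118]
ee_rot: [[0.819, -0.574, -0.0], [-0.574, -0.819, -0.0], [-0.0, 0.0, -1.0]]
wrist_force: [0.6, 0.0, -1.0]
gripper_width: 0.132
```

Emit:
drive_tool:
  series:
    - [0,0,0.004,0]
    - [0,0,0.008,0]
    - [0,0,0.008,0]

```text
time_s: 16.77
tcp_pos: [0.5273, 0.238, 0.1115]
ee_rot: [[0.819, -0.573, 0.0], [-0.573, -0.819, 0.0], [0.0, -0.0, -1.0]]
wrist_force: [-2.0, 0.1, 4.9]
gripper_width: 0.134
```

The force rose to +4.9 N, so the cap is on the tray floor. I'll release it and retreat.

Emit:
drive_tool:
  series:
    - [0,0,0,0]
    - [0,0,0,0]
    - [0,0,0,0]
    - [0,0,0,0]
    - [0,0,-0.3,0]
    - [0,0,-0.6,0]
    - [0,0,-1,0]
    - [0,0,-1,0]
    - [0,0,-1,0]
  fingers: 40

```text
time_s: 17.9
tcp_pos: [0.5267, 0.2377, 0.2304]
ee_rot: [[0.819, -0.574, -0.001], [-0.574, -0.819, 0.0], [-0.001, 0.001, -1.0]]
wrist_force: [-0.2, -0.1, -0.6]
gripper_width: 0.46
```

Emit:
drive_tool:
  series:
    - [-0.8,0,-0.4,0]
    - [-0.8,0,-0.4,0]
    - [-0.8,0,-0.4,0]

```text
time_s: 18.27
tcp_pos: [0.4472, 0.2942, 0.2792]
ee_rot: [[0.821, -0.571, 0.0], [-0.571, -0.821, 0.001], [-0.0, -0.001, -1.0]]
wrist_force: [0.9, -0.5, -0.3]
gripper_width: 0.46
```

```bash
python3 st.py
python3 - <<'E'
from h import *
a=capture("scene")["color"][120:400,100:600]
cv2.imwrite("pics/s9.png",cv2.resize(a,None,fx=1.6,fy=1.6))
E
```

```text
18.275 [0.4472 0.2942 0.2792] -0.6073 40.0125190907797 [ 0.85 -0.47 -0.26] [0.009 0.004 0.01 ] [ 50.7  13.9 -13.3  -0.  -62.7   4.5]
```

View pics/s9.png

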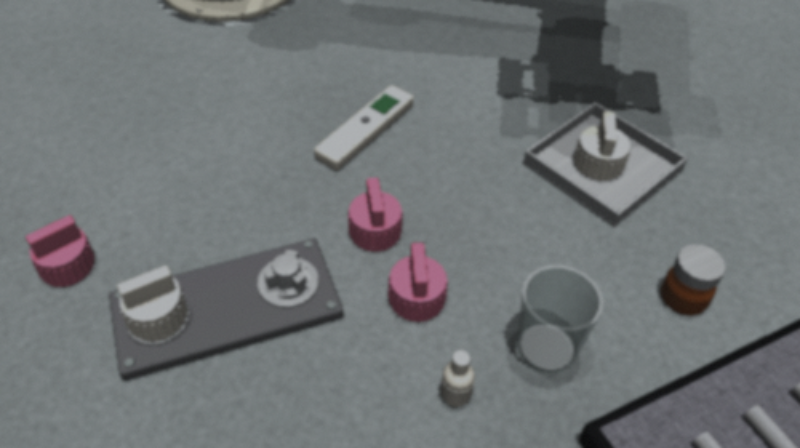

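The scene view shows the rejected cap upright in the tray at (602,150), the other cap home on the gauge at (152,303), and the second post bare.

```bash
python3 -c "
from station import order;print(order.finish_job())"
```

```text
the job is handed in; nothing more can be done
None
```

I checked both caps, left the sound one screwed home on the gauge, and set the bad one upright in the tray. I handed the job in at about 18 s of the 58 s allowed; no verdict is reported.

- **Bad cap (left post, at y ≈ −0.12 m):** it stopped about 0.5 rad clockwise of the gauge axis, with about 0.9 N m of stop torque and the bar skewing in the pads. I left it there until the other cap was checked, then lifted it straight off.
- **Sound cap (right post, at y ≈ −0.24 m):** it turned freely to about 1.4 rad and sank about 5 mm. The stop torque then showed as 0.68 N m with the gripper about 0.1 rad further on.
- **Last checks:** the final scene picture shows the sound cap seated on the gauge, the other post bare, and the bad cap upright in the tray. The gripper was clear of everything, and the highest wrist force reported was about 10 N.
- **One disagreement:** the camera put both bars about 0.23 rad clockwise of the gauge at the start, against the stated 0.06–0.16 rad. The caps gripped cleanly at that angle, so it made no difference.

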